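# Slide the bun mould under the filling nozzle

## Task

Get the mould with the round hollow ready for its filling: slide it along the table top by its upright grip until the middle of the round hollow is right under the nozzle of the filling dispenser, then let go of it. Keep the mould flat on the table, do not bump the dispenser, and leave the mould with the square hollow where it is.

Things in the scene. Friction and masses are not known exactly. Their poses are not given: they have to be found in the camera images.
- round_mould_grip (a point): Centre of the grip of the round-hollow mould, a loose flat white plate 250 x 100 x 22 mm, 0.4-0.65 kg. The grip is a white block fixed on the plate's robot-side end: 60 mm along the plate, 30 across, from 22 to 67 mm above the table; this point 44.5 mm up. x: along the plate towards the hollow, y: across, z: up. The plate spans -45 to +205 mm in x and 50 mm either side.
- round_mould_hollow (a point): Centre of the mouth of the round hollow in the top face of that mould: 56 mm diameter, 12 mm deep, grey steel bottom. It lies 160 mm along the mould's +x from the grip's centre, on the plate's centre line, 22 mm above the table. Axes as the grip's.
- nozzle_tip (a point): Lowest point of the fixed filling dispenser's nozzle, on its axis: 16 mm wide steel outlet pointing down, 50 mm above the table; the plate passes under it, the grip does not. It widens to 38 mm at 105 mm height. A level 36 mm tube, 135 mm up, runs from it 300 mm along this point's +x (away from the robot, to its left) to a column with a 150 mm round foot and a hopper, 330 mm high.
- square_mould_hollow (a point): Centre of the mouth of the other mould's hollow, to be left alone: same white plate and grip, but the hollow is a square of 50 mm side, 22 mm above the table. Its grip's centre lies 160 mm back along this point's -x (x: along the plate from grip to hollow, y: across, z: up).

How it is judged:
At the end, for the whole second after the job is handed in: The middle of the round hollow lies within 15 mm (horizontally) of the nozzle's axis, the mould flat on the table (tilt under 0.05 rad), at rest and released (horizontal distance between round_mould_hollow and nozzle_tip below 0.015 m and angle between round_mould_hollow's own z axis and vertical below 0.05 rad and height (world z) of round_mould_hollow below 0.027 m and linear speed of round_mould below 0.01 m/s); the robot touches nothing.
It fails at once if the mould with the round hollow is lifted more than about 20 mm off the table (height (world z) of round_mould_hollow above 0.042 m or height (world z) of round_mould_grip above 0.0645 m).
It fails at once if the dispenser is bumped (over 5 N) (contact force between dispenser and anything else above 5 N).
It fails at once if the mould with the square hollow is moved more than 20 mm (distance of square_mould_hollow from where it was at the start of the episode above 0.02 m).
It also fails if it takes over 38 s, if anything falls off the work surface, if the arm or the gripper's body presses on something with over 40 N, if the wrist force passes 120 N, or if a joint passes its speed limit or range.

## Robot

A 6-joint arm with a two-finger parallel gripper is mounted at the origin on the work surface. World frame = base frame: x ahead of the robot, y to its left, z up, the work surface at z = 0. Lengths are in m, angles in rad, forces in N, time in s.
With the tool pointing down it reaches from about 0.3 to 1 m from the base axis. Payload 5.1 kg.
Tool frame: the origin (TCP) lies at the very end of the fingers, on their centre line; the grasp point (between the pads) lies 19 mm behind it; z points along the fingers, y is the direction in which the jaws open and shut (so a half turn about z gives the same grasp; the last joint's range is limited). The gripper opens to 95 mm and grips with 3 to 60 N. Pads are 20 mm wide; open, the fingers measure 119 mm over their backs; the gripper's body (75 mm by 180 mm) begins 59 mm behind the grasp point.
Start: joints at [1.207, 0.124, 1.65, -0, 1.367, -0.083], TCP at [0.18, 0.625, 0.177] pointing down, gripper open.
Joint ranges: [-2.61, 2.61], [-1.02, 2.33], [0.03, 2.71], [-1.35, 4.49], [0.32, 2.68], [-2.91, 2.91]. Speed limits (rad/s): [2.57, 2.57, 3.14, 3.14, 3.14, 3.14].

## Interface

Orientations are given as a 3x3 rotation matrix whose columns are the frame's x, y, z axes.
In Python, from rig import manip, viewer gives the robot as it stands. The module is installed in compiled form; this text tells all that it offers.
- The arm moves only by the tool carry_out, never from a script. Its argument "deltas" is a list of rows, each a list of 7 numbers: the opening, from -1 (shut) to 1 (fully open), then the shift along the tool's x, y, z in units of 30 mm (1.0 is 30 mm), then the turn, a rotation vector about the tool's x, y, z in units of 6 degrees (1.0 is 6 degrees). In form: [[fingers, x, y, z, ax, ay, az], ...]. A call has 1 to 12 rows; each row shifts and turns the commanded pose from where the row before left it, along the tool's axes as they then stand; what a row does not reach is not made up. A row lasts 1/12 s, in which the tool goes at most 41.7 mm and 7.16 degrees, less where a joint would pass 70% of its speed; a pose out of reach is approached as far as the arm can. A call is refused whole if a number of a shift passes 1 or a number of a turn 1, either way. A call with a gripper value outside its range is refused whole. The fingers move at their own pace and stop on an object; "grip_force" is the grip in N (left out, the last holds). Time passes only in rows, so rows that do not move let the fingers close. It gives the time, the measured TCP pose, the force and the opening at its end, in the units of the state.
- manip.sense(): the state, without advancing time (a new reading comes with each control period).
- viewer.grab_frame(name): name is "scene" or "top" or "wrist"; returns a dict with "color" (420x560x3 uint8, red, green, blue), "vfov" (degrees; the focal length in pixels is half the picture's height over the tangent of half this angle, whatever the lens; pixels are square), "cx", "cy" (the principal point, pixels), "k1" (the pictures are not rectified: a ray, as slopes to the right and down, at radius r is drawn at 1 + k1 r^2 times it, then the intrinsics apply), "position" and "orientation" of the camera in the world; the wrist camera has in their place "T_tool_cam" (4x4, takes a point from camera to tool coordinates, whose origin is the TCP and whose axes are the flange's). Camera axes: x right, y down, z forward; pixel columns grow to the right and rows downward; lengths in m; the calibration is good to about 2 mm. A picture is of the moment at which its call begins: read the wrist's pose just before it. There is no depth.
- manip.sign_off(): hands the job in, once; it reports no verdict.
The state is a dict: "time_s": time; "q": joint angles; "qvel": joint speeds; "tau": joint torques, N m; "eef_pos": TCP position; "orientation": TCP orientation; "wrist_force": force on the tool from outside, world axes, zero at the start; "torque": the same for the moment, N m; "width": finger opening in m.
Only numpy, scipy, OpenCV 4.12 (cv2) and the standard library are available. Lean on these libraries where they do the work, as an engineer would, in place of code of your own. Each camera call takes 0.05 s, during which the arm holds its last target.

## Working session

There is one attempt and no reset: what is moved stays moved. The work goes in short steps, Python scripts to look and compute and a tool call to move; the robot and the scene stay as the last step left them, time stands still between calls to the robot, and variables do not carry over. Pictures are saved under pics/ and viewed, and the job is handed in when it is done.

Besides the shell and the picture viewer there is one more tool, called after "Request:" in YAML: its name, and indented under it one key for each argument. carry_out: Moves the arm, as the interface text tells. Its arguments: {"type":"object","properties":{"deltas":{"type":"array","items":{"type":"array","items":{"type":"number"}}},"grip_force":{"type":"number"}},"required":["deltas"]}

```bash
mkdir -p pics; python3 - <<'E'
from rig import manip, viewer
import cv2
s=manip.sense(); print({k:s[k] for k in("time_s","eef_pos","orientation","width")})
for n in("scene","top","wrist"):
    f=viewer.grab_frame(n); cv2.imwrite(f"pics/{n}0.png",f["color"][:,:,::-1])
    print(n,{k:v for k,v in f.items() if k!="color"})
E
```

```text
{'time_s': 0.0, 'eef_pos': array([0.17989841, 0.62387741, 0.17580796]), 'orientation': array([[-9.60848915e-01,  2.77071885e-01, -7.29899920e-04],
       [ 2.77072795e-01,  9.60847007e-01, -1.92214719e-03],
       [ 1.68749209e-04, -2.04912845e-03, -9.99997886e-01]]), 'width': 0.09514186093709077}
scene {'vfov': 48.49638637313556, 'cx': 274.43820711354954, 'cy': 204.65427351633397, 'k1': -0.010450359181162217, 'position': array([0.63780933, 0.61870399, 0.91868499]), 'orientation': array([[-0.99326765,  0.09778405, -0.06210995],
       [ 0.11569017,  0.80989294, -0.57505583],
       [-0.00592888, -0.57836987, -0.81575311]])}
top {'vfov': 56.21633624478433, 'cx': 274.62565319787444, 'cy': 208.08598522534092, 'k1': 0.035073451209458914, 'position': array([0.46709519, 0.02703058, 0.8289196 ]), 'orientation': array([[ 0.00762054, -0.99004131,  0.14057074],
       [-0.99987526, -0.00948902, -0.01262662],
       [ 0.01383475, -0.14045698, -0.98999012]])}
wrist {'vfov': 67.80369421366719, 'cx': 282.40125891978556, 'cy': 203.07619090200762, 'k1': 0.019146524445832605, 'T_tool_cam': array([[ 1.03474788e-04, -9.61661561e-01, -2.74239003e-01,
         7.72980448e-02],
       [ 9.99999971e-01,  1.59257367e-04, -1.81144557e-04,
        -4.27987984e-04],
       [ 2.17874339e-04, -2.74238977e-01,  9.61661550e-01,
        -2.07529711e-01],
       [ 0.00000000e+00,  0.00000000e+00,  0.00000000e+00,
         1.00000000e+00]])}
```

View pics/scene0.png

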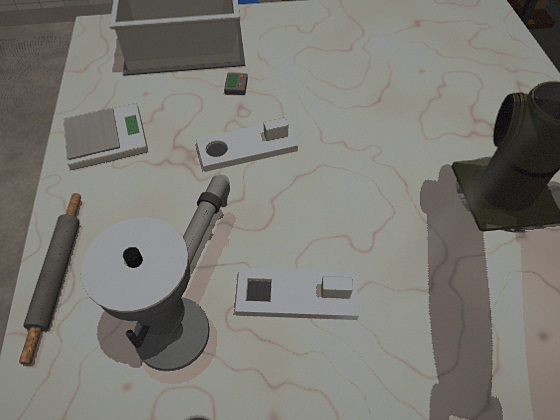

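View pics/top0.png

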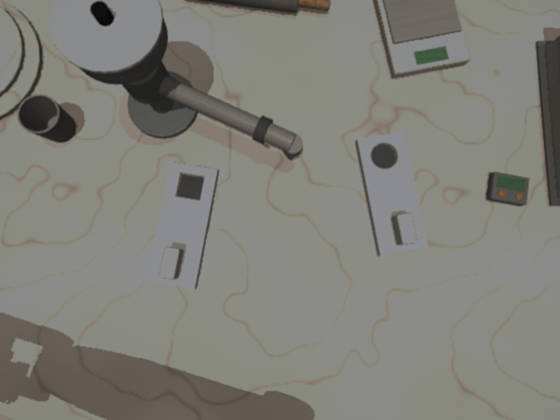

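View pics/wrist0.png

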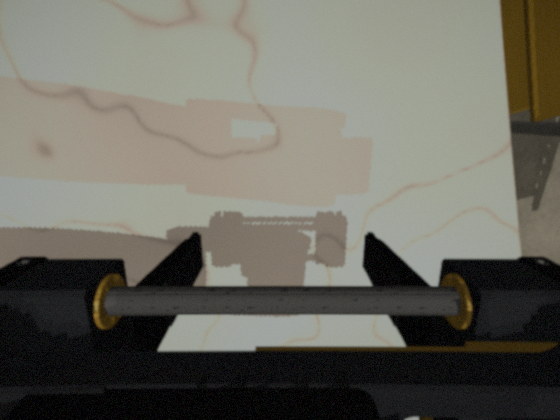

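```bash
python3 - <<'E'
import cv2,numpy as np
a=cv2.imread("pics/scene0.png")[150:270,160:310]; b=cv2.imread("pics/top0.png")[80:200,200:350]
f=lambda i:cv2.resize(np.clip(i*1.6,0,255).astype('uint8'),(600,480),interpolation=cv2.INTER_CUBIC)
cv2.imwrite("pics/z1.png",f(a)); cv2.imwrite("pics/z2.png",f(b))
E
```

```text
(no output)
```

View pics/z1.png

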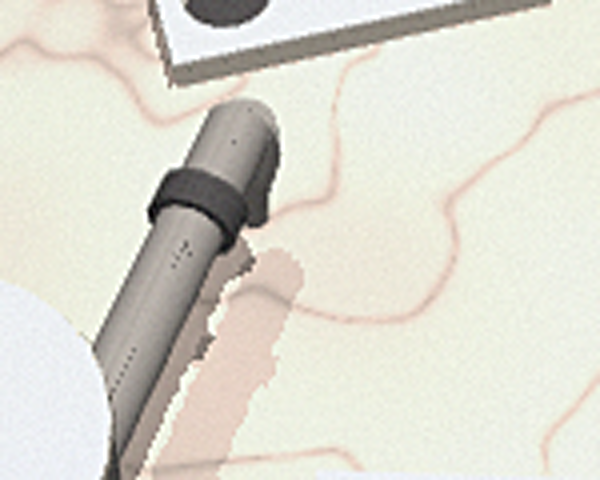

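View pics/z2.png

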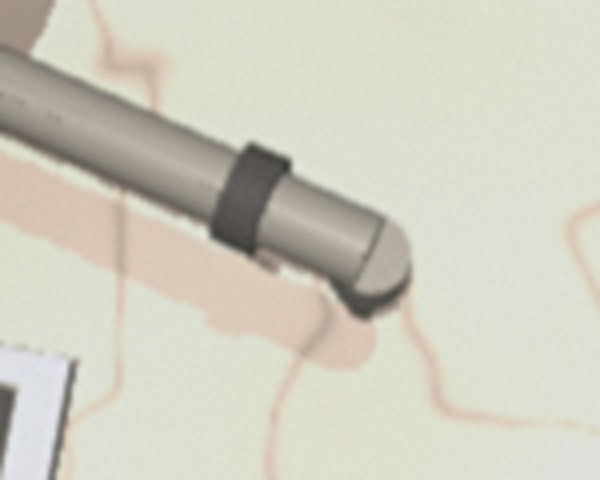

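```bash
cat > h.py <<'E'
import numpy as np, cv2
def setup(f,s=None):
    h=f["color"].shape[0]; F=h/2/np.tan(np.radians(f["vfov"])/2)
    K=np.array([[F,0,f["cx"]],[0,F,f["cy"]],[0,0,1]]); D=np.array([f["k1"],0,0,0,0.])
    if "position" in f: R,p=f["orientation"],f["position"]
    else:
        T=f["T_tool_cam"]; R=s["orientation"]@T[:3,:3]; p=s["eef_pos"]+s["orientation"]@T[:3,3]
    return K,D,np.array(R),np.array(p)
def rays(c,uv):
    K,D,R,p=c
    n=cv2.undistortPoints(np.array(uv,float).reshape(-1,1,2),K,D)[:,0]
    return np.c_[n,np.ones(len(n))]@R.T
def onplane(c,uv,z):
    d=rays(c,uv); return c[3]+d*((z-c[3][2])/d[:,2])[:,None]
def proj(c,P):
    K,D,R,p=c
    return cv2.projectPoints(np.array(P,float).reshape(-1,1,3),cv2.Rodrigues(R.T)[0],-R.T@p,K,D)[0][:,0]
E
python3 - <<'E'
from h import *
from rig import viewer
np.set_printoptions(precision=4,suppress=True)
for n,roi in(("top",(350,120,440,260)),("scene",(185,110,305,180))):
    f=viewer.grab_frame(n); c=setup(f); im=f["color"].astype(int)
    x0,y0,x1,y1=roi
    white=((im[...,2]-im[...,0])>-3).astype('uint8')
    m=np.zeros_like(white); m[y0:y1,x0:x1]=white[y0:y1,x0:x1]
    m=cv2.morphologyEx(m,cv2.MORPH_OPEN,np.ones((3,3)))
    cv2.imwrite(f"pics/m_{n}.png",cv2.resize(np.hstack([m[y0:y1,x0:x1]*255,f["color"][y0:y1,x0:x1,1]]),None,fx=3,fy=3))
    g=f["color"].sum(2); d=np.zeros_like(m); d[y0:y1,x0:x1]=(g<0.6*np.median(g[m>0]))[y0:y1,x0:x1]
    cs,_=cv2.findContours(d,cv2.RETR_EXTERNAL,cv2.CHAIN_APPROX_NONE)
    for k in cs:
        if cv2.contourArea(k)>60:
            e=cv2.fitEllipse(k); print(n,"dark",cv2.contourArea(k),e,onplane(c,[e[0]],.022))
    k=max(cv2.findContours(m,0,1)[0],key=cv2.contourArea)
    print(n,"rect",cv2.minAreaRect(k))
c=setup(viewer.grab_frame("top"))
print("seam ends",onplane(c,[(296.2,134.5),(288.8,151.3),(292.5,143)],.135))
c2=setup(viewer.grab_frame("scene"))
for z in(.05,.105,.135):
  P=onplane(c,[(292.5,143)],.135)[0]; P[2]=z; print(proj(c2,P),proj(c,P))
print("foot",onplane(c,[(163,107)],0.02))
E
```

```text
top dark 124.0 ((396.1514892578125, 229.76593017578125), (5.197587966918945, 36.91909408569336), 169.0817413330078) [[ 0.539  -0.2338  0.022 ]]
top dark 461.5 ((383.85992431640625, 155.48609924316406), (23.514028549194336, 25.10806655883789), 109.94554901123047) [[ 0.6962 -0.2134  0.022 ]]
top dark 90.0 ((366.71929931640625, 196.6291961669922), (1.7401819229125977, 105.54044342041016), 168.83990478515625) [[ 0.6076 -0.1751  0.022 ]]
top rect ((391.8846130371094, 192.92308044433594), (121.0036392211914, 49.22514343261719), 78.69007110595703)
scene dark 389.5 ((279.9510803222656, 122.95018768310547), (54.48202133178711, 186.93978881835938), 69.00630187988281) [[ 0.5236 -0.2795  0.022 ]]
scene dark 243.0 ((216.166748046875, 148.33822631835938), (14.833037376403809, 21.070154190063477), 81.94015502929688) [[ 0.6983 -0.2085  0.022 ]]
scene dark 213.5 ((274.5849304199219, 132.3024139404297), (14.26230239868164, 26.481935501098633), 85.70441436767578) [[ 0.542  -0.2468  0.022 ]]
scene rect ((246.0941162109375, 141.4235382080078), (29.06868553161621, 97.18485260009766), 77.47119140625)
seam ends [[ 0.702  -0.0203  0.135 ]
 [ 0.6702 -0.0068  0.135 ]
 [ 0.6859 -0.0135  0.135 ]]
[[223.9664 202.5112]] [[290.0432 155.7003]]
[[221.6086 187.9413]] [[291.5694 147.8104]]
[[220.234  179.4436]] [[292.5 143. ]]
foot [[0.7978 0.2569 0.02  ]]
```

```bash
cat >> h.py <<'E'
from scipy.spatial.transform import Rotation as Ro
def plan(s,P,yaw,n,grip):
    "world straight line to P with tool down, tool x at yaw; print rows"
    R=np.array(s["orientation"]); p=np.array(s["eef_pos"])
    Rt=np.c_[[np.cos(yaw),np.sin(yaw),0],[np.sin(yaw),-np.cos(yaw),0],[0,0,-1]]
    w=Ro.from_matrix(R.T@Rt).as_rotvec(); 
    if abs(w[2])<.5: step=w
    else: step=np.array([0,0,w[2]])
    for i in range(n):
        d=(np.array(P)-p)/(n-i); sh=np.round(R.T@d/.03,2)
        w=Ro.from_matrix(R.T@Rt).as_rotvec()/(n-i); t=np.round(w/np.radians(6),2)
        print([grip,*(float(v)+0 for v in sh),*(float(v)+0 for v in t)],end=",\n" if i%12==11 else ",")
        p=p+R@sh*.03; R=R@Ro.from_rotvec(t*np.radians(6)).as_matrix()
    print("\nend",p,R[:,0])
E
python3 - <<'E'
from h import *
from rig import manip,viewer
c=setup(viewer.grab_frame("top"))
print("grip top",onplane(c,[(407,228)],.067), "rect ends",onplane(c,[(357,139),(401,134),(380,254),(427,247)],.022))
plan(manip.sense(),[.53,-.243,.15],.195,36,1)
E
```

```text
grip top [[ 0.53863264 -0.24044843  0.067     ]] rect ends [[ 0.73175319 -0.15733684  0.022     ]
 [ 0.7435824  -0.2511585   0.022     ]
 [ 0.48909142 -0.19905134  0.022     ]
 [ 0.50431586 -0.2953681   0.022     ]]
[1, -0.53, -0.68, 0.03, 0.0, 0.0, 0.71],[1, -0.58, -0.64, 0.02, 0.0, 0.0, 0.71],[1, -0.63, -0.6, 0.03, 0.0, 0.0, 0.71],[1, -0.67, -0.55, 0.02, 0.0, 0.0, 0.71],[1, -0.71, -0.5, 0.03, 0.0, 0.0, 0.71],[1, -0.75, -0.44, 0.02, 0.0, 0.0, 0.71],[1, -0.78, -0.38, 0.03, 0.0, 0.0, 0.71],[1, -0.8, -0.33, 0.02, 0.0, 0.0, 0.71],[1, -0.82, -0.27, 0.03, 0.0, 0.0, 0.71],[1, -0.84, -0.2, 0.02, 0.0, 0.0, 0.71],[1, -0.85, -0.14, 0.03, 0.0, 0.0, 0.71],[1, -0.86, -0.08, 0.02, 0.0, 0.0, 0.71],
[1, -0.87, -0.01, 0.03, 0.0, 0.0, 0.71],[1, -0.86, 0.05, 0.02, 0.0, 0.0, 0.71],[1, -0.86, 0.12, 0.03, 0.0, 0.0, 0.71],[1, -0.85, 0.18, 0.02, 0.0, 0.0, 0.71],[1, -0.83, 0.24, 0.03, 0.0, 0.0, 0.7],[1, -0.81, 0.3, 0.02, 0.0, 0.0, 0.71],[1, -0.79, 0.36, 0.03, 0.0, 0.0, 0.7],[1, -0.76, 0.42, 0.02, 0.0, 0.0, 0.71],[1, -0.72, 0.47, 0.03, 0.0, 0.0, 0.7],[1, -0.69, 0.53, 0.02, 0.0, 0.0, 0.71],[1, -0.65, 0.58, 0.03, 0.0, 0.0, 0.7],[1, -0.6, 0.62, 0.02, 0.0, 0.0, 0.71],
[1, -0.56, 0.66, 0.03, 0.0, 0.0, 0.7],[1, -0.51, 0.7, 0.02, 0.0, 0.0, 0.71],[1, -0.45, 0.74, 0.03, 0.0, 0.0, 0.7],[1, -0.4, 0.77, 0.02, 0.0, 0.0, 0.71],[1, -0.34, 0.8, 0.03, 0.0, 0.0, 0.7],[1, -0.28, 0.82, 0.02, 0.0, 0.0, 0.71],[1, -0.21, 0.84, 0.03, 0.0, 0.0, 0.7],[1, -0.15, 0.85, 0.02, 0.0, 0.0, 0.71],[1, -0.09, 0.86, 0.03, 0.0, 0.0, 0.7],[1, -0.03, 0.87, 0.02, 0.0, 0.0, 0.71],[1, 0.04, 0.86, 0.03, 0.0, 0.0, 0.7],[1, 0.1, 0.86, 0.02, 0.0, 0.0, 0.71],

end [ 0.53001836 -0.24290598  0.15007565] [ 9.81126827e-01  1.93365242e-01 -1.80832151e-04]
```

Request:
carry_out:
  deltas:
    - [1, -0.53, -0.68, 0.03, 0, 0, 0.7]
    - [1, -0.58, -0.64, 0.02, 0, 0, 0.7]
    - [1, -0.63, -0.6, 0.03, 0, 0, 0.7]
    - [1, -0.67, -0.55, 0.02, 0, 0, 0.7]
    - [1, -0.71, -0.5, 0.03, 0, 0, 0.7]
    - [1, -0.75, -0.44, 0.02, 0, 0, 0.7]
    - [1, -0.78, -0.38, 0.03, 0, 0, 0.7]
    - [1, -0.8, -0.33, 0.02, 0, 0, 0.7]
    - [1, -0.82, -0.27, 0.03, 0, 0, 0.7]
    - [1, -0.84, -0.2, 0.02, 0, 0, 0.7]
    - [1, -0.85, -0.14, 0.03, 0, 0, 0.7]
    - [1, -0.86, -0.08, 0.02, 0, 0, 0.7]

```text
time_s: 1.4
eef_pos: [0.2982, 0.335, 0.1681]
orientation: [[-0.396, 0.918, 0.0], [0.918, 0.396, 0.0], [0.0, 0.0, -1.0]]
wrist_force: [0.2, -0.2, -0.0]
width: 0.0949
```

Request:
carry_out:
  deltas:
    - [1, -0.87, -0.01, 0.03, 0, 0, 0.71]
    - [1, -0.86, 0.05, 0.02, 0, 0, 0.71]
    - [1, -0.86, 0.12, 0.03, 0, 0, 0.71]
    - [1, -0.85, 0.18, 0.02, 0, 0, 0.71]
    - [1, -0.83, 0.24, 0.03, 0, 0, 0.71]
    - [1, -0.81, 0.3, 0.02, 0, 0, 0.71]
    - [1, -0.79, 0.36, 0.03, 0, 0, 0.71]
    - [1, -0.76, 0.42, 0.02, 0, 0, 0.71]
    - [1, -0.72, 0.47, 0.03, 0, 0, 0.71]
    - [1, -0.69, 0.53, 0.02, 0, 0, 0.71]
    - [1, -0.65, 0.58, 0.03, 0, 0, 0.71]
    - [1, -0.6, 0.62, 0.02, 0, 0, 0.71]

```text
time_s: 2.4
eef_pos: [0.4184, 0.0469, 0.1593]
orientation: [[0.467, 0.884, 0.001], [0.884, -0.467, 0.0], [0.0, 0.001, -1.0]]
wrist_force: [0.3, 0.5, -0.4]
width: 0.0948
```

Request:
carry_out:
  deltas:
    - [1, -0.56, 0.66, 0.03, 0, 0, 0.71]
    - [1, -0.51, 0.7, 0.02, 0, 0, 0.71]
    - [1, -0.45, 0.74, 0.03, 0, 0, 0.71]
    - [1, -0.4, 0.77, 0.02, 0, 0, 0.71]
    - [1, -0.34, 0.8, 0.03, 0, 0, 0.71]
    - [1, -0.28, 0.82, 0.02, 0, 0, 0.71]
    - [1, -0.21, 0.84, 0.03, 0, 0, 0.71]
    - [1, -0.15, 0.85, 0.02, 0, 0, 0.71]
    - [1, -0.09, 0.86, 0.03, 0, 0, 0.71]
    - [1, -0.03, 0.87, 0.02, 0, 0, 0.71]
    - [1, 0.04, 0.86, 0.03, 0, 0, 0.71]
    - [1, 0.1, 0.86, 0.02, 0, 0, 0.71]

```text
time_s: 3.4
eef_pos: [0.5368, -0.2415, 0.15]
orientation: [[0.981, 0.192, 0.0], [0.192, -0.981, -0.0], [0.0, 0.0, -1.0]]
wrist_force: [0.3, 0.5, -0.1]
width: 0.0948
```

```bash
python3 - <<'E'
from h import *
from rig import manip,viewer
s=manip.sense(); print(s["time_s"],s["eef_pos"],s["orientation"][:,0],s["q"])
f=viewer.grab_frame("wrist"); cv2.imwrite("pics/w1.png",f["color"][:,:,::-1])
E
```

```text
3.4 [ 0.5368116  -0.2414563   0.15003997] [9.81473692e-01 1.91596913e-01 1.24985858e-04] [-5.13906807e-01  7.92427420e-03  1.81804241e+00  6.26862841e-05
  1.31551342e+00  8.64084748e-01]
```

View pics/w1.png

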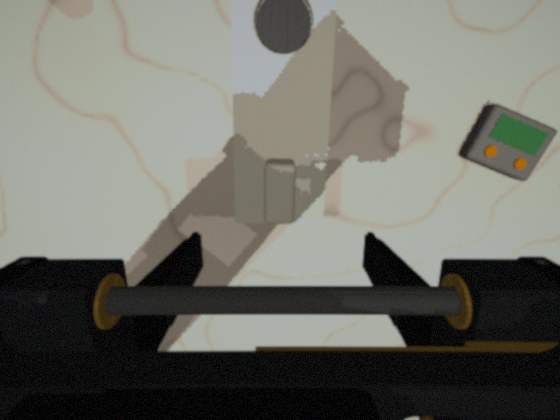

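```bash
python3 - <<'E'
from h import *
from rig import manip,viewer
s=manip.sense(); print(s["eef_pos"],abs(s["qvel"]).max())
f=viewer.grab_frame("wrist"); c=setup(f,s)
g=f["color"][120:240,215:360]; cv2.imwrite("pics/w1z.png",cv2.resize(np.clip(g[:,:,::-1]*1.6,0,255).astype('uint8'),None,fx=5,fy=5,interpolation=2))
im=f["color"].astype(int).sum(2)
d=np.zeros((420,560),'uint8'); d[0:60,245:325]=im[0:60,245:325]<250
k=max(cv2.findContours(d,0,1)[0],key=cv2.contourArea); e=cv2.fitEllipse(k); print(e)
H=onplane(c,[e[0]],.022)[0]
print("hollow",H)
e0=onplane(c,[(233,5),(235,215)],.022);print("left edge",e0,np.arctan2(*(e0[0]-e0[1])[[1,0]]))
E
```

```text
[ 0.5379735  -0.24537474  0.14996863] 0.10205739929431389
((277.38153076171875, 24.62922477722168), (54.366947174072266, 54.744720458984375), 152.61468505859375)
hollow [ 0.69328847 -0.21185623  0.022     ]
left edge [[ 0.7014108  -0.16796951  0.022     ]
 [ 0.49640962 -0.19981115  0.022     ]] 0.15409287868564644
```

View pics/w1z.png

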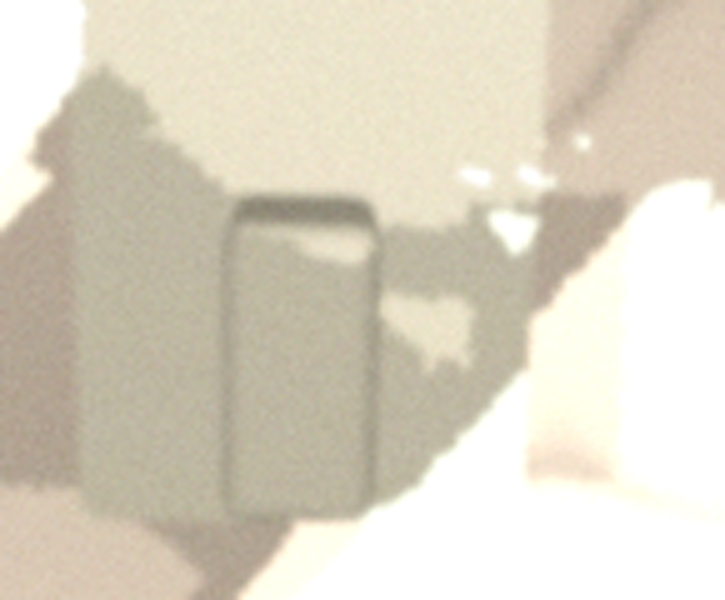

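```bash
python3 - <<'E'
from h import *
from rig import manip,viewer
s=manip.sense(); print(s["eef_pos"],abs(s["qvel"]).max(),s["time_s"])
f=viewer.grab_frame("wrist"); c=setup(f,s); cv2.imwrite("pics/w2.png",f["color"][:,:,::-1])
im=f["color"].astype(int).sum(2)
d=np.zeros((420,560),'uint8'); d[0:60,235:325]=im[0:60,235:325]<250
k=max(cv2.findContours(d,0,1)[0],key=cv2.contourArea); e=cv2.fitEllipse(k); 
H=onplane(c,[e[0]],.022)[0]; print("hollow",e,H)
G=onplane(c,[(261.4,164.4),(289.2,164.4),(261.4,223),(289.2,223)],.067); print(G,G.mean(0))
a=H-G.mean(0); print(np.linalg.norm(a[:2]),np.arctan2(a[1],a[0]))
# in tool frame
print("tool",s["orientation"].T@(G.mean(0)-s["eef_pos"]),np.arctan2(s["orientation"][1,0],s["orientation"][0,0]))
E
```

```text
[ 0.53714973 -0.24307147  0.14993137] 0.04748584783939667 3.5
hollow ((280.9803466796875, 24.17390251159668), (54.00284194946289, 55.31471633911133), 122.4278793334961) [ 0.69315956 -0.21180307  0.022     ]
[[ 0.56479709 -0.21825362  0.067     ]
 [ 0.56977196 -0.2437159   0.067     ]
 [ 0.50774813 -0.22831257  0.067     ]
 [ 0.51298445 -0.25516839  0.067     ]] [ 0.53882541 -0.23636262  0.067     ]
0.15627604144697338 0.1578091289718364
tool [ 0.00292826 -0.00633537  0.08292598] 0.19291262740415846
```

Request:
carry_out:
  deltas:
    - [1, 0, -0.1, 0.4, 0, 0, 0.14]
    - [1, 0, 0, 0.7, 0, 0, 0]
    - [1, 0, 0, 0.7, 0, 0, 0]
    - [1, 0, 0, 0.7, 0, 0, 0]
    - [1, 0, 0, 0.6, 0, 0, 0]
    - [1, 0, 0, 0.4, 0, 0, 0]
    - [1, 0, 0, 0.2, 0, 0, 0]
    - [1, 0, 0, 0, 0, 0, 0]
    - [1, 0, 0, 0, 0, 0, 0]

```text
time_s: 4.3
eef_pos: [0.5361, -0.2369, 0.0395]
orientation: [[0.983, 0.182, 0.0], [0.182, -0.983, -0.0], [0.0, 0.0, -1.0]]
wrist_force: [0.7, -0.8, 1.0]
width: 0.095
```

```bash
python3 - <<'E'
from h import *
from rig import manip,viewer
s=manip.sense(); print(s["eef_pos"],abs(s["qvel"]).max(),s["time_s"],s["wrist_force"])
f=viewer.grab_frame("wrist"); cv2.imwrite("pics/w3.png",np.clip(f["color"][:,:,::-1]*1.6,0,255))
E
```

```text
[ 0.5361159  -0.23691979  0.03947447] 0.02379911457373137 4.3 [ 0.72607206 -0.76655305  0.97577503][ WARN:0@1.059] global loadsave.cpp:1063 imwrite_ Unsupported depth image for selected encoder is fallbacked to CV_8U.
```

View pics/w3.png

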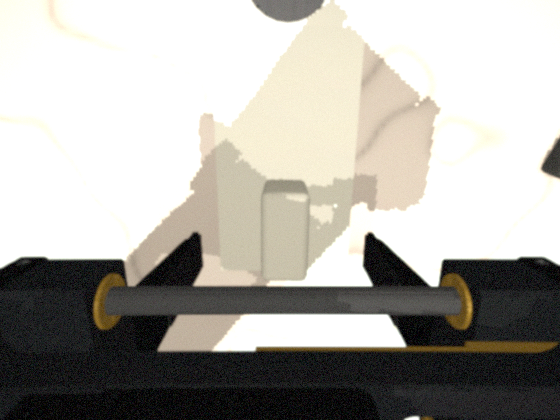

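Request:
carry_out:
  deltas:
    - [1, 0, 0, 0.2, 0, 0, 0]
    - [-1, 0, 0, 0, 0, 0, 0]
    - [-1, 0, 0, 0, 0, 0, 0]
    - [-1, 0, 0, 0, 0, 0, 0]
    - [-1, 0, 0, 0, 0, 0, 0]
    - [-1, 0, 0, 0, 0, 0, 0]
    - [-1, 0, 0, 0, 0, 0, 0]
    - [-1, 0, 0, 0, 0, 0, 0]
  grip_force: 25

```text
time_s: 5.02
eef_pos: [0.5359, -0.2372, 0.0331]
orientation: [[0.983, 0.181, 0.0], [0.181, -0.983, -0.0], [0.0, 0.0, -1.0]]
wrist_force: [1.3, 0.3, -0.0]
width: 0.0541
```

```bash
python3 - <<'E'
from h import *
from rig import manip,viewer
s=manip.sense(); print(s["eef_pos"],abs(s["qvel"]).max(),s["time_s"],s["wrist_force"],s["width"],s["orientation"][:,0])
for n in("top","scene","wrist"):
    f=viewer.grab_frame(n); cv2.imwrite(f"pics/{n}4.png",f["color"][:,:,::-1])
E
```

```text
[ 0.53588327 -0.23724345  0.0330971 ] 0.0015943418921803296 5.0167 [ 1.34081653  0.28499568 -0.01308048] 0.05405711206036518 [9.83480114e-01 1.81016201e-01 1.21476774e-05]
```

View pics/top4.png

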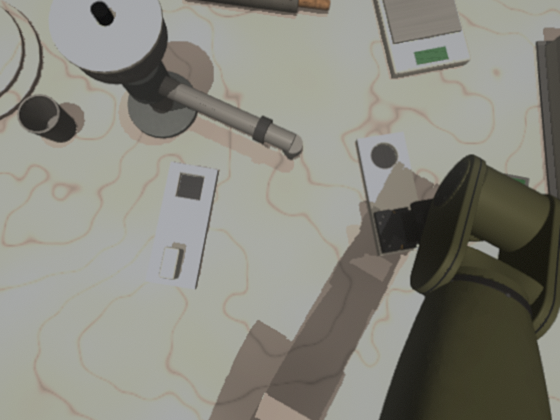

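View pics/scene4.png

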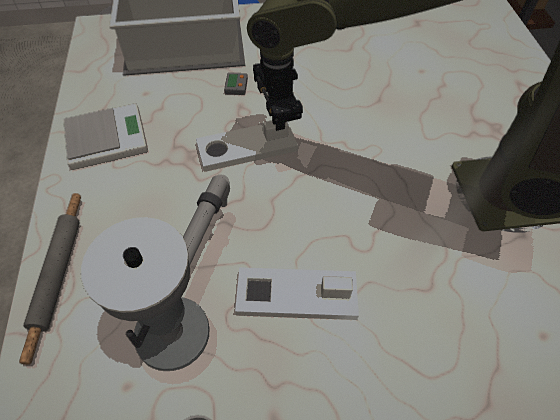

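Request:
carry_out:
  deltas:
    - [-1, 0, 0, 0, 0, 0, 0]
    - [-1, 0, 0, 0, 0, 0, 0]
    - [-1, 0, 0, 0, 0, 0, 0]
    - [-1, 0, 0, 0, 0, 0, 0]
    - [-1, 0, 0, 0, 0, 0, 0]
    - [-1, 0, 0, 0, 0, 0, 0]

```text
time_s: 5.67
eef_pos: [0.5359, -0.2372, 0.0331]
orientation: [[0.983, 0.181, -0.0], [0.181, -0.983, 0.0], [-0.0, -0.0, -1.0]]
wrist_force: [-0.7, -0.1, -0.4]
width: 0.003
```

```bash
python3 - <<'E'
from h import *
from rig import manip,viewer
s=manip.sense(); print(s["eef_pos"],abs(s["qvel"]).max(),s["time_s"],s["wrist_force"],s["width"],s["orientation"][:,0])
f=viewer.grab_frame("top"); c=setup(f); im=f["color"].astype(int).sum(2)
def hol(c,im,roi,t):
    x0,y0,x1,y1=roi; d=np.zeros((420,560),'uint8'); d[y0:y1,x0:x1]=im[y0:y1,x0:x1]<t
    k=max(cv2.findContours(d,0,1)[0],key=cv2.contourArea); e=cv2.fitEllipse(k); print(e,onplane(c,[e[0]],.022)[0])
hol(c,im,(366,136,400,172),300)
f=viewer.grab_frame("scene"); c=setup(f); im=f["color"].astype(int).sum(2)
hol(c,im,(203,138,230,160),330)
# scene sphere-centre
print(onplane(c,[(221.2,182.7)],.135))
P=s["eef_pos"]+s["orientation"][:,0]*.16; print(P)
E
```

```text
[ 0.53585896 -0.23722071  0.03305944] 0.0024318565442089045 5.6667 [-0.6948946  -0.0622605  -0.42973092] 0.00300078163106084 [ 9.83480379e-01  1.81014763e-01 -2.47422377e-05]
((383.83319091796875, 155.47946166992188), (23.504322052001953, 24.917409896850586), 110.63200378417969) [ 0.69623147 -0.21333522  0.022     ]
((217.12107849121094, 147.74436950683594), (15.51396656036377, 23.858348846435547), 69.71038055419922) [ 0.69574967 -0.21025073  0.022     ]
[[ 0.68428783 -0.00440766  0.135     ]]
[ 0.69321582 -0.20825835  0.03305548]
```

```bash
python3 - <<'E'
from h import *
from rig import manip,viewer
f=viewer.grab_frame("wrist"); cv2.imwrite("pics/w5.png",np.clip(f["color"][:,:,::-1]*1.6,0,255).astype('uint8'))
f=viewer.grab_frame("scene"); cv2.imwrite("pics/s5.png",cv2.resize(f["color"][60:180,190:340,::-1],None,fx=5,fy=5,interpolation=2))
E
```

```text
(no output)
```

View pics/w5.png

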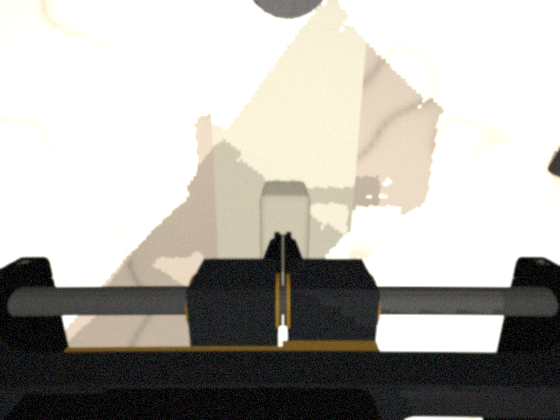

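View pics/s5.png

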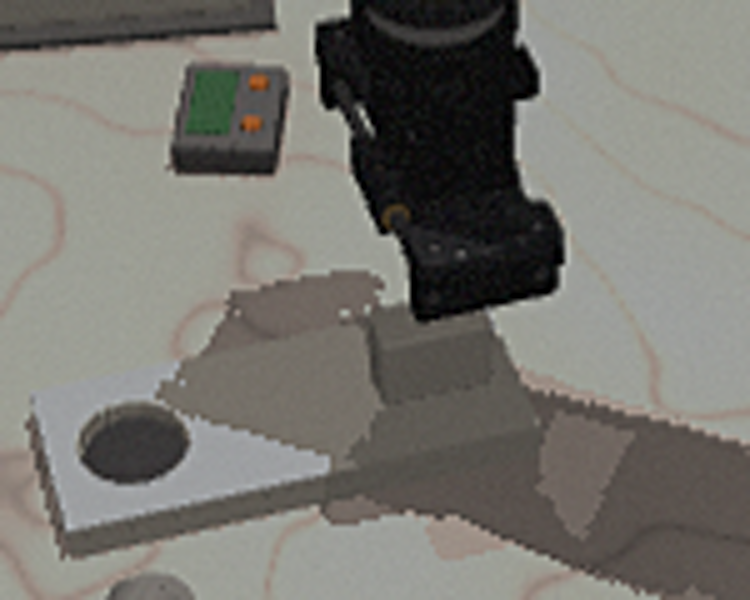

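```bash
python3 - <<'E'
from h import *
from rig import manip,viewer
np.set_printoptions(precision=1,suppress=True)
s=manip.sense(); R=s["orientation"]; t=s["eef_pos"]
w=setup(viewer.grab_frame("wrist"),s); c=setup(viewer.grab_frame("scene"))
print("TCP in wrist",proj(w,[t]))
L=[t+R@np.array([a,-.09,-.078]) for a in(-.0375,.0375)]
print("body edge in scene",proj(c,L))
yaw=.178;ux=np.array([np.cos(yaw),np.sin(yaw),0]);uy=np.array([-ux[1],ux[0],0])
G=np.array([.536,-.2405,0])
for z in(.022,.067): print("grip corners wrist z",z,proj(w,[G+a*ux+b*uy+[0,0,z] for a in(.03,-.03) for b in(.015,-.015)]).ravel(), "scene",proj(c,[G+a*ux+b*uy+[0,0,z] for a in(.03,-.03) for b in(.015,-.015)]).ravel())
print("hollow wrist",proj(w,[G+.16*ux+[0,0,.022]]))
E
```

```text
TCP in wrist [[281.8 227.6]]
body edge in scene [[303.4 131.4]
 [273.4 138.3]]
grip corners wrist z 0.022 [265.5 183.2 307.5 183.4 266.3 259.9 305.5 260. ] scene [267.8 140.3 264.6 132.3 289.7 135.3 286.2 127.5]
grip corners wrist z 0.067 [261.5 199.9 313.6 200.1 262.8 292.1 310.6 292.3] scene [267.5 128.  264.2 120.  290.  123.  286.4 115.1]
hollow wrist [[288.3 -31.1]]
```

```bash
python3 - <<'E'
import cv2,numpy as np
a=cv2.imread("pics/w5.png")[170:350,180:385]
cv2.imwrite("pics/w5z.png",cv2.resize(cv2.convertScaleAbs(a,alpha=1.0),None,fx=3.2,fy=3.2,interpolation=2))
a=cv2.imread("pics/w3.png")[170:350,180:385]
cv2.imwrite("pics/w3z.png",cv2.resize(a,None,fx=3.2,fy=3.2,interpolation=2))
E
```

```text
(no output)
```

View pics/w5z.png

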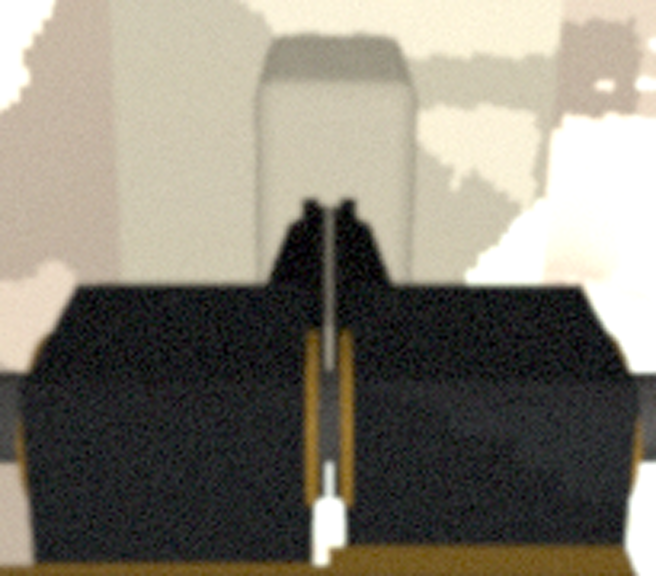

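View pics/w3z.png

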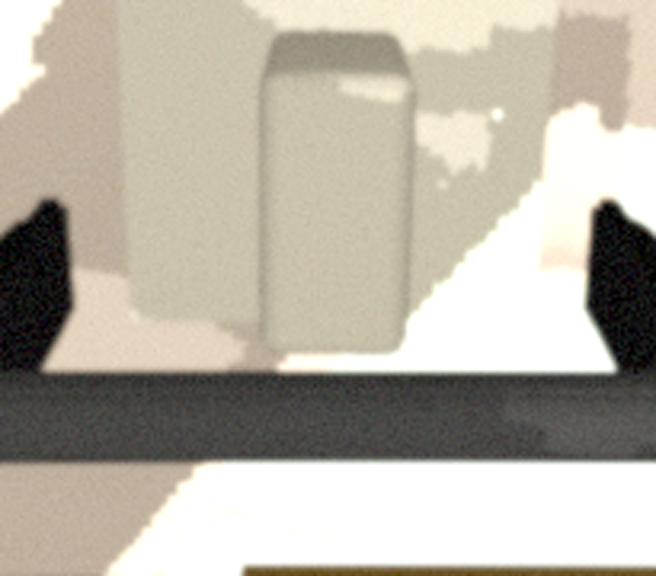

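The fingers closed above the grip. In the wrist view the open tips (x 200 and 364) are 164 px apart, about 0.18 m deep, but the TCP should be 0.22 m deep. So the real fingertips are about 35 mm higher than the reported TCP. I'll open, go down in small steps and watch the force.

Request:
carry_out:
  deltas:
    - [1, 0, 0, 0, 0, 0, 0]
    - [1, 0, 0, 0, 0, 0, 0]
    - [1, 0, 0, 0, 0, 0, 0]
    - [1, 0, 0, 0, 0, 0, 0]
    - [1, 0, 0, 0, 0, 0, 0]
    - [1, 0, 0, 0, 0, 0, 0]
    - [1, 0, 0, 0, 0, 0, 0]
    - [1, 0, 0, 0, 0, 0, 0]
    - [1, 0, 0, 0, 0, 0, 0]

```text
time_s: 6.72
eef_pos: [0.5359, -0.2372, 0.033]
orientation: [[0.983, 0.181, -0.0], [0.181, -0.983, 0.0], [-0.0, -0.0, -1.0]]
wrist_force: [0.4, 0.1, 0.6]
width: 0.0554
```

Request:
carry_out:
  deltas:
    - [1, 0, 0.05, 0.3, 0, 0, 0]
    - [1, 0, 0.05, 0.3, 0, 0, 0]
    - [1, 0, 0, 0, 0, 0, 0]
    - [1, 0, 0, 0, 0, 0, 0]

```text
time_s: 7.05
eef_pos: [0.5353, -0.2397, 0.0134]
orientation: [[0.984, 0.181, -0.003], [0.181, -0.984, 0.001], [-0.002, -0.002, -1.0]]
wrist_force: [-0.3, -0.2, -0.4]
width: 0.0814
```

```bash
python3 - <<'E'
from h import *
from rig import manip,viewer
s=manip.sense(); print(s["eef_pos"],abs(s["qvel"]).max(),s["time_s"],s["wrist_force"],s["width"])
f=viewer.grab_frame("wrist"); cv2.imwrite("pics/w6.png",np.clip(f["color"][:,:,::-1]*1.6,0,255).astype('uint8'))
f=viewer.grab_frame("scene"); cv2.imwrite("pics/s6.png",cv2.resize(f["color"][60:180,190:340,::-1],None,fx=5,fy=5,interpolation=2))
E
```

```text
[ 0.53534122 -0.2396886   0.01343631] 0.015756366151503044 7.05 [-0.32727713 -0.19504768 -0.39285056] 0.08140266086235524
```

View pics/w6.png

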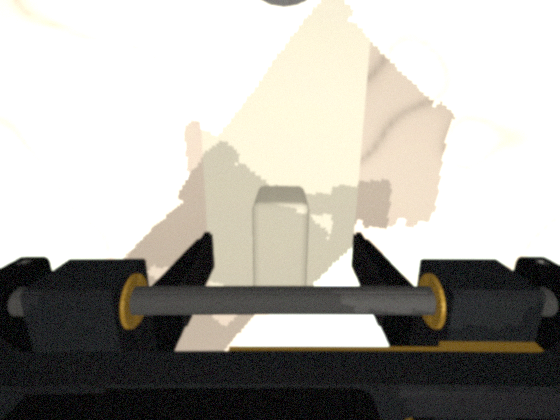

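View pics/s6.png

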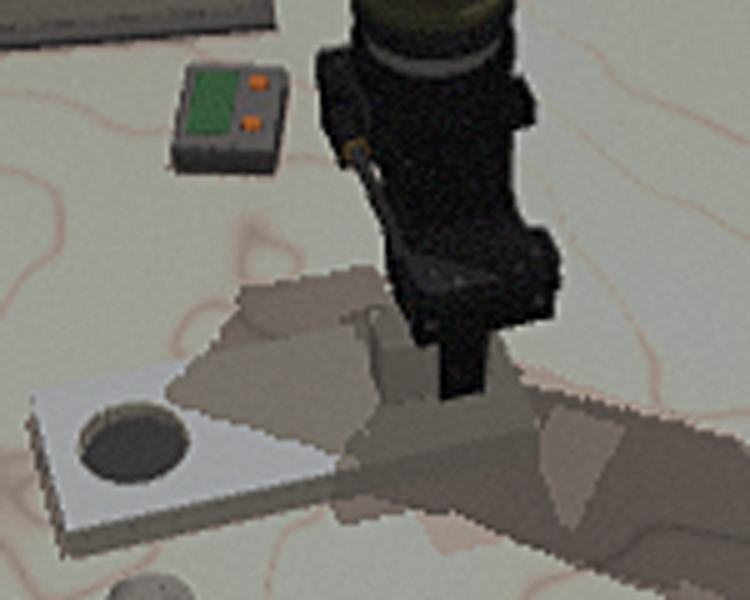

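```bash
python3 - <<'E'
from h import *
from rig import manip,viewer
np.set_printoptions(precision=1,suppress=True)
c=setup(viewer.grab_frame("scene")); s=manip.sense()
for off in(.041,.053):
  for z in(.013,.03,.04,.05,.06): print(off,z,proj(c,[s["eef_pos"]*[1,1,0]+s["orientation"]@[0,-off,0]+[0,0,z]]))
w=setup(viewer.grab_frame("wrist"),s)
for d in(0,.03,.04): print(d,proj(w,[s["eef_pos"]+s["orientation"]@[0.0,y,-d] for y in(-.041,.041)]).ravel())
E
```

```text
0.041 0.013 [[281.6 147.2]]
0.041 0.03 [[281.6 142.8]]
0.041 0.04 [[281.7 140.1]]
0.041 0.05 [[281.7 137.4]]
0.041 0.06 [[281.7 134.6]]
0.053 0.013 [[283.  150.5]]
0.053 0.03 [[283.1 146.1]]
0.053 0.04 [[283.1 143.4]]
0.053 0.05 [[283.1 140.7]]
0.053 0.06 [[283.2 137.9]]
0 [223.7 227.6 339.8 227.6]
0.03 [214.8 244.7 348.5 244.7]
0.04 [211.2 251.6 352.  251.6]
```

Request:
carry_out:
  deltas:
    - [1, 0, 0, 0.25, 0, 0, 0]
    - [1, 0, 0, 0.25, 0, 0, 0]
    - [1, 0, 0, 0, 0, 0, 0]
    - [-1, 0, 0, 0, 0, 0, 0]
    - [-1, 0, 0, 0, 0, 0, 0]
    - [-1, 0, 0, 0, 0, 0, 0]
    - [-1, 0, 0, 0, 0, 0, 0]
    - [-1, 0, 0, 0, 0, 0, 0]
    - [-1, 0, 0, 0, 0, 0, 0]
    - [-1, 0, 0, 0, 0, 0, 0]
    - [-1, 0, 0, 0, 0, 0, 0]
    - [-1, 0, 0, 0, 0, 0, 0]
  grip_force: 25

```text
time_s: 8.25
eef_pos: [0.5364, -0.2402, 0.0001]
orientation: [[0.983, 0.181, 0.0], [0.181, -0.983, -0.0], [0.0, 0.0, -1.0]]
wrist_force: [-0.4, 0.9, 0.8]
width: 0.0406
```

Request:
carry_out:
  deltas:
    - [-1, 0, 0, 0, 0, 0, 0]
    - [-1, 0, 0, 0, 0, 0, 0]

```text
time_s: 8.42
eef_pos: [0.5362, -0.2397, 0.0]
orientation: [[0.984, 0.181, -0.001], [0.181, -0.984, 0.001], [-0.0, -0.001, -1.0]]
wrist_force: [-1.1, 1.0, 0.7]
width: 0.0303
```

```bash
python3 - <<'E'
from h import *
from rig import manip,viewer
s=manip.sense(); print(s["eef_pos"],abs(s["qvel"]).max(),s["time_s"],s["wrist_force"],s["width"],s["orientation"][:,0])
for n,roi in(("top",(366,136,400,172,300)),("scene",(203,138,230,160,330))):
    f=viewer.grab_frame(n); c=setup(f); im=f["color"].astype(int).sum(2)
    x0,y0,x1,y1,t=roi; d=np.zeros((420,560),'uint8'); d[y0:y1,x0:x1]=im[y0:y1,x0:x1]<t
    k=max(cv2.findContours(d,0,1)[0],key=cv2.contourArea); e=cv2.fitEllipse(k); print(e,onplane(c,[e[0]],.022)[0])
    if n=="scene": cv2.imwrite("pics/s7.png",cv2.resize(f["color"][60:180,190:340,::-1],None,fx=5,fy=5,interpolation=2))
E
```

```text
[ 5.36242550e-01 -2.39744283e-01  3.12483166e-05] 0.0019900168499595522 8.4167 [-1.11279284  1.01160304  0.6605185 ] 0.03032229750493097 [ 9.83533557e-01  1.80725255e-01 -3.52273901e-04]
((383.8133850097656, 155.51773071289062), (23.464069366455078, 24.809032440185547), 106.35169219970703) [ 0.69614786 -0.213291    0.022     ]
((216.2828826904297, 148.3942108154297), (15.263214111328125, 21.323591232299805), 83.19144439697266) [ 0.69800144 -0.20825737  0.022     ]
```

View pics/s7.png

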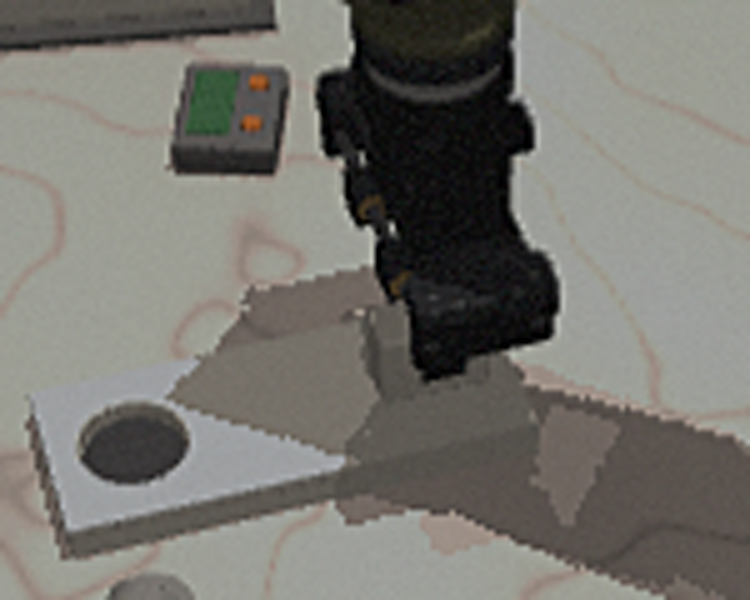

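Request:
carry_out:
  deltas:
    - [-1, 0.02, -0.2, 0, 0, 0, 0]
    - [-1, 0.05, -0.4, 0, 0, 0, 0]
    - [-1, 0.07, -0.6, 0, 0, 0, 0]
    - [-1, 0.08, -0.7, 0, 0, 0, 0]
    - [-1, 0.08, -0.7, 0, 0, 0, 0]
    - [-1, 0.08, -0.7, 0, 0, 0, 0]
    - [-1, 0.08, -0.6, 0, 0, 0, 0]
    - [-1, 0.08, -0.6, 0, 0, 0, 0]
    - [-1, 0.08, -0.5, 0, 0, 0, 0]
    - [-1, 0.06, -0.4, 0, 0, 0, 0]
    - [-1, 0.04, -0.3, 0, 0, 0, 0]
    - [-1, 0.02, -0.2, 0, 0, 0, 0]

```text
time_s: 9.52
eef_pos: [0.5261, -0.0611, 0.0001]
orientation: [[0.983, 0.182, 0.0], [0.182, -0.983, -0.0], [0.0, 0.0, -1.0]]
wrist_force: [1.4, -2.8, 0.0]
width: 0.0302
```

Request:
carry_out:
  deltas:
    - [-1, 0, 0, 0, 0, 0, 0]
    - [-1, 0, 0, 0, 0, 0, 0]
    - [-1, 0, 0, 0, 0, 0, 0]

```text
time_s: 9.77
eef_pos: [0.5261, -0.0617, 0.0]
orientation: [[0.983, 0.181, -0.0], [0.181, -0.983, 0.001], [-0.0, -0.001, -1.0]]
wrist_force: [0.9, 3.4, 1.3]
width: 0.0301
```

```bash
python3 - <<'E'
from h import *
from rig import manip,viewer
s=manip.sense(); print(s["eef_pos"],abs(s["qvel"]).max(),s["time_s"],s["wrist_force"],s["width"],s["orientation"][:,0])
for n,(x0,y0,x1,y1) in(("top",(200,80,350,200)),("scene",(160,130,310,250))):
    f=viewer.grab_frame(n); cv2.imwrite(f"pics/{n}8f.png",f["color"][:,:,::-1])
    cv2.imwrite(f"pics/{n}8.png",cv2.resize(np.clip(f["color"][y0:y1,x0:x1,::-1]*1.5,0,255).astype('uint8'),None,fx=5,fy=5,interpolation=2))
E
```

```text
[ 5.26140696e-01 -6.16830426e-02  4.12544564e-05] 0.00587555086564879 9.7667 [0.89094565 3.41058114 1.27772723] 0.03008456682398352 [ 9.83412944e-01  1.81380715e-01 -1.30375752e-04]
```

View pics/top8.png

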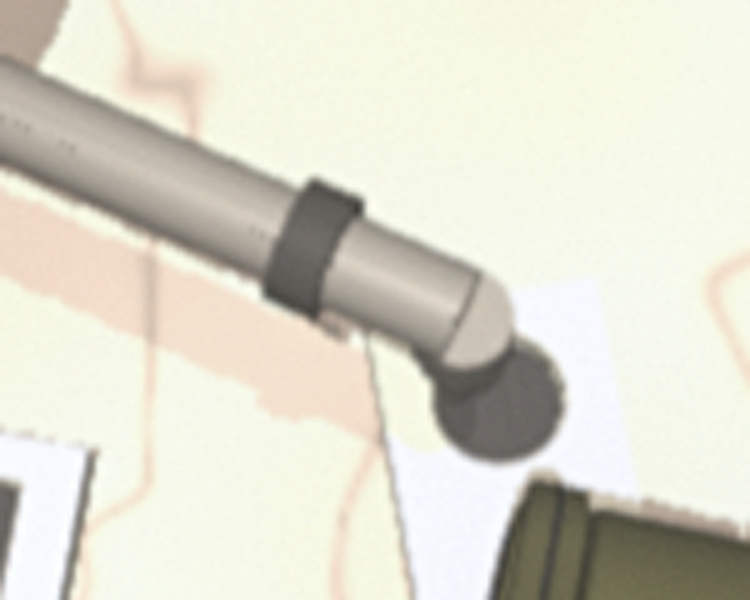

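View pics/scene8.png

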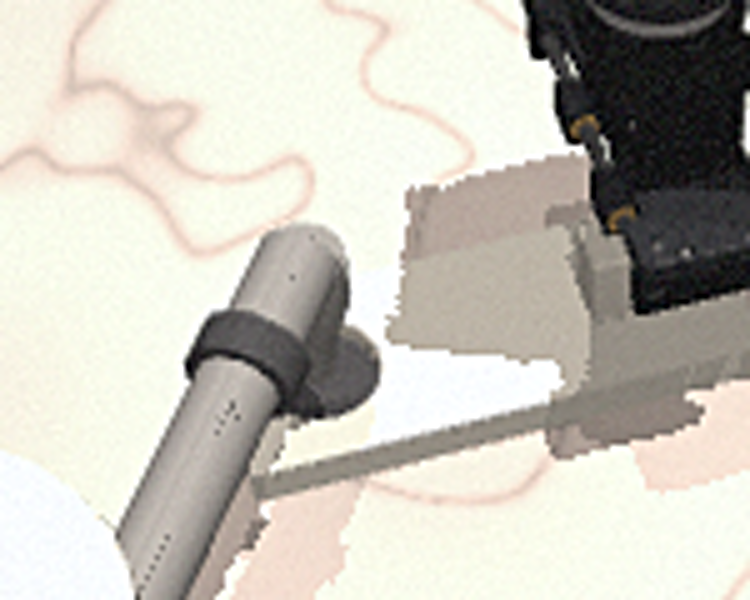

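```bash
python3 - <<'E'
from h import *
from rig import viewer
np.set_printoptions(precision=4,suppress=True)
c=setup(viewer.grab_frame("top")); d=setup(viewer.grab_frame("scene"))
print("top hollow",onplane(c,[(300,159.6)],.022),"noz",onplane(c,[(292.4,142.5)],.135))
print("scene hollow",onplane(d,[(225.2,204.4)],.022),"noz",onplane(d,[(220.8,183.4)],.135))
# two-ray check of the sphere centre
a=rays(c,[(292.4,142.5)])[0]; b=rays(d,[(220.8,183.4)])[0]
t=np.linalg.lstsq(np.c_[a,-b],d[3]-c[3],rcond=None)[0]; print(c[3]+t[0]*a,d[3]+t[1]*b)
# outlines predicted for nozzle parts about top estimate
for nm,cc,N in(("top",c,[.686,-.0135]),("scene",d,[.684,-.006])):
  for z,r in((.05,.008),(.105,.019),(.135,.018)):
    th=np.linspace(0,2*np.pi,60); p=proj(cc,np.c_[N[0]+r*np.cos(th),N[1]+r*np.sin(th),0*th+z])
    off=np.array([200,80]) if nm=="top" else np.array([160,130])
    print(nm,z,((p.min(0)-off)*5).round(),((p.max(0)-off)*5).round())
E
```

```text
top hollow [[ 0.6855 -0.036   0.022 ]] noz [[ 0.6868 -0.0133  0.135 ]]
scene hollow [[ 0.6849 -0.0281  0.022 ]] noz [[ 0.6852 -0.0026  0.135 ]]
[ 0.6903 -0.014   0.124 ] [ 0.686  -0.0125  0.1226]
top 0.05 [431. 359.] [470. 397.]
top 0.105 [408. 290.] [508. 387.]
top 0.135 [413. 267.] [512. 363.]
scene 0.05 [307. 361.] [342. 390.]
scene 0.105 [270. 269.] [357. 338.]
scene 0.135 [264. 228.] [349. 294.]
```

Request:
carry_out:
  deltas:
    - [-1, 0.04, -0.18, 0, 0, 0, 0]
    - [-1, 0.05, -0.22, 0, 0, 0, 0]
    - [-1, 0.05, -0.2, 0, 0, 0, 0]
    - [-1, 0.03, -0.12, 0, 0, 0, 0]
    - [-1, 0, 0, 0, 0, 0, 0]
    - [-1, 0, 0, 0, 0, 0, 0]
    - [-1, 0, 0, 0, 0, 0, 0]

```text
time_s: 10.55
eef_pos: [0.5274, -0.0391, 0.0001]
orientation: [[0.983, 0.182, 0.0], [0.182, -0.983, 0.001], [0.0, -0.001, -1.0]]
wrist_force: [1.3, 3.1, 0.2]
width: 0.03
```

```bash
python3 - <<'E'
from h import *
from rig import manip,viewer
s=manip.sense(); print(s["eef_pos"],abs(s["qvel"]).max(),s["time_s"],s["wrist_force"],s["width"],s["orientation"][:,0])
for n,(x0,y0,x1,y1) in(("top",(200,80,350,200)),("scene",(160,130,310,250))):
    f=viewer.grab_frame(n)
    cv2.imwrite(f"pics/{n}9.png",cv2.resize(np.clip(f["color"][y0:y1,x0:x1,::-1]*2.2,0,255).astype('uint8'),None,fx=5,fy=5,interpolation=2))
E
```

```text
[ 5.27394391e-01 -3.91111706e-02  5.61162575e-05] 0.0039398010173423426 10.55 [1.26480292 3.10053874 0.22519604] 0.030004757273342293 [9.83374958e-01 1.81586263e-01 3.46831996e-04]
```

View pics/top9.png

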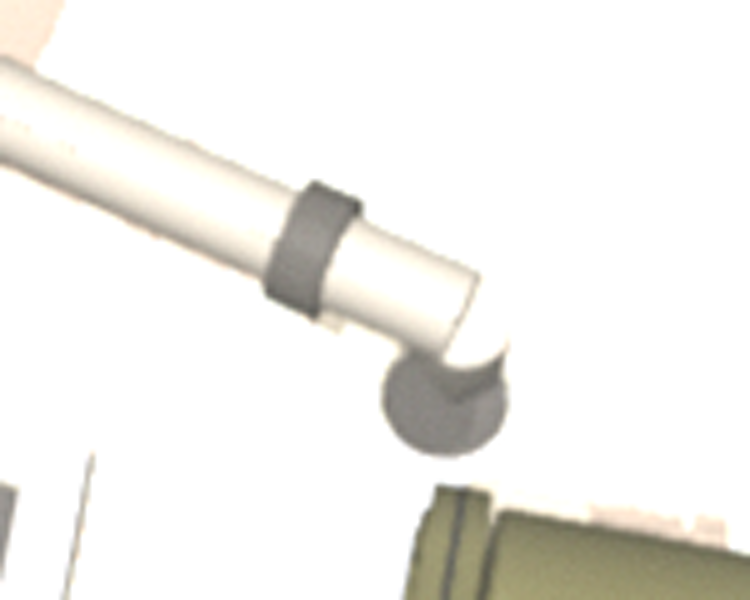

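View pics/scene9.png

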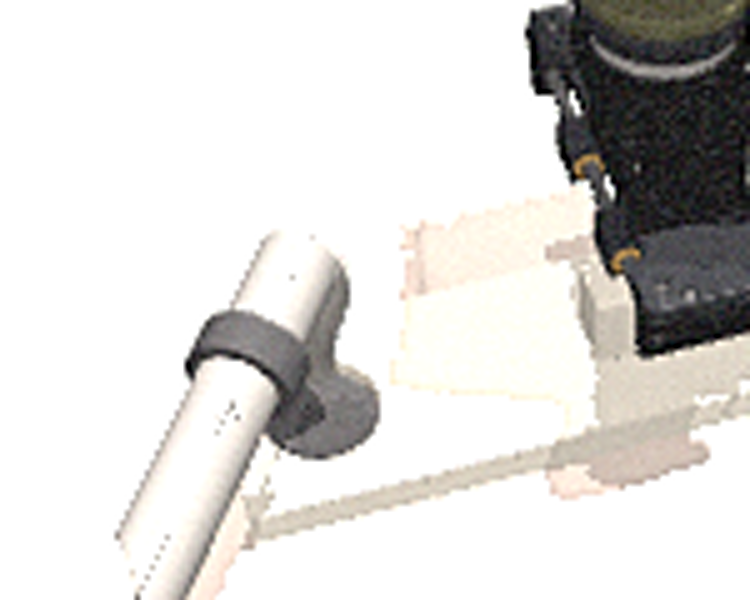

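```bash
python3 - <<'E'
from h import *
from rig import viewer
np.set_printoptions(precision=4,suppress=True)
fc=viewer.grab_frame("top"); fd=viewer.grab_frame("scene")
c=setup(fc); d=setup(fd)
th=np.linspace(0,2*np.pi,60)
def ext(cc,off,N,z,r):
    p=(proj(cc,np.c_[N[0]+r*np.cos(th),N[1]+r*np.sin(th),0*th+z])-off)*5; return p.min(0).round(),p.max(0).round()
T=np.array([200,80]);S=np.array([160,130])
print("top hollow by outline",onplane(c,[(200+445.5/5,80+395/5)],.022))
print("tcp-based",np.array([.5274,-.0391])+.16*np.array([.9834,.1815]))
for N in([.6868,-.0133],[.686,-.010],[.688,-.0165]):
    print(N,"tip top",ext(c,T,N,.05,.008),"hol top",ext(c,T,N,.022,.028))
    print("   tip scene",ext(d,S,N,.05,.008),"hol scene",ext(d,S,N,.022,.028))
g=np.hstack([cv2.resize(np.clip((fc["color"][140:180,268:310,::-1].astype(float)-20)*2.6,0,255).astype('uint8'),(400,381),interpolation=2),cv2.resize(np.clip((fd["color"][195:227,205:241,::-1].astype(float)-20)*2.6,0,255).astype('uint8'),(400,381),interpolation=2)])
cv2.imwrite("pics/z9.png",g)
E
```

```text
top hollow by outline [[ 0.6866 -0.013   0.022 ]]
tcp-based [ 0.6847 -0.0101]
[0.6868, -0.0133] tip top (array([430., 357.]), array([469., 395.])) hol top (array([380., 330.]), array([512., 459.]))
   tip scene (array([300., 349.]), array([335., 377.])) hol scene (array([264., 350.]), array([383., 448.]))
[0.686, -0.01] tip top (array([422., 359.]), array([461., 397.])) hol top (array([372., 332.]), array([505., 461.]))
   tip scene (array([303., 355.]), array([338., 383.])) hol scene (array([266., 355.]), array([386., 454.]))
[0.688, -0.0165] tip top (array([438., 355.]), array([477., 393.])) hol top (array([387., 328.]), array([520., 457.]))
   tip scene (array([298., 344.]), array([332., 372.])) hol scene (array([261., 344.]), array([380., 442.]))
```

View pics/z9.png

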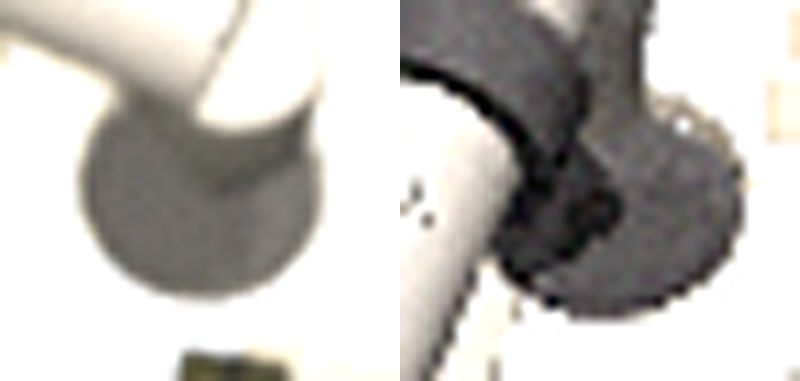

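Request:
carry_out:
  deltas:
    - [1, 0, 0, 0, 0, 0, 0]
    - [1, 0, 0, 0, 0, 0, 0]
    - [1, 0, 0, 0, 0, 0, 0]
    - [1, 0, 0, 0, 0, 0, 0]
    - [1, 0, 0, 0, 0, 0, 0]
    - [1, 0, 0, 0, 0, 0, 0]
    - [1, 0, 0, 0, 0, 0, 0]
    - [1, 0, 0, 0, 0, 0, 0]
    - [1, 0, 0, 0, 0, 0, 0]
    - [1, 0, 0, 0, 0, 0, 0]

```text
time_s: 11.58
eef_pos: [0.5273, -0.0399, 0.0001]
orientation: [[0.983, 0.181, 0.0], [0.181, -0.983, -0.0], [0.0, 0.0, -1.0]]
wrist_force: [0.1, -0.3, 0.0]
width: 0.0908
```

```bash
python3 - <<'E'
from h import *
from rig import manip,viewer
s=manip.sense(); print(s["eef_pos"],s["time_s"],s["wrist_force"],s["width"])
f=viewer.grab_frame("wrist"); cv2.imwrite("pics/w10.png",np.clip(f["color"][:,:,::-1]*1.4,0,255).astype('uint8'))
E
```

```text
[ 5.27322374e-01 -3.99185991e-02  7.16378328e-05] 11.5833 [ 0.12568074 -0.33158503  0.04951093] 0.09083441162644655
```

View pics/w10.png

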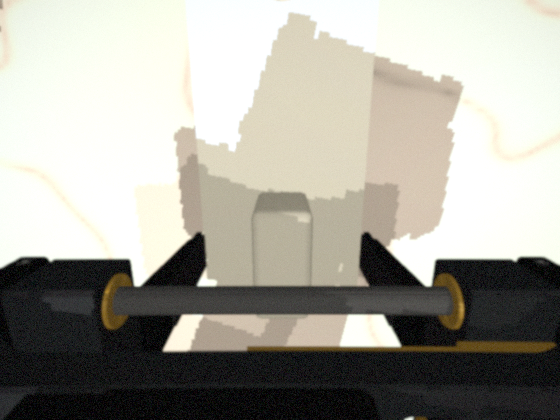

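The fingers are open on both sides of the grip (x 205 and 362, grip 252–312) and clear of it. Next I'll lift straight up and back off a little.

Request:
carry_out:
  deltas:
    - [1, 0, 0, -0.2, 0, 0, 0]
    - [1, 0, 0, -0.4, 0, 0, 0]
    - [1, 0, 0, -0.6, 0, 0, 0]
    - [1, 0, 0, -0.7, 0, 0, 0]
    - [1, 0, 0, -0.7, 0, 0, 0]
    - [1, -0.3, 0, -0.5, 0, 0, 0]
    - [1, -0.6, 0, -0.3, 0, 0, 0]
    - [1, -0.8, 0, 0, 0, 0, 0]
    - [1, -0.6, 0, 0, 0, 0, 0]
    - [1, -0.3, 0, 0, 0, 0, 0]
    - [1, 0, 0, 0, 0, 0, 0]
    - [1, 0, 0, 0, 0, 0, 0]

```text
time_s: 12.63
eef_pos: [0.4512, -0.0541, 0.1029]
orientation: [[0.984, 0.181, 0.002], [0.181, -0.984, -0.0], [0.002, 0.001, -1.0]]
wrist_force: [0.3, 0.1, -0.3]
width: 0.095
```

```bash
python3 - <<'E'
from h import *
from rig import manip,viewer
s=manip.sense(); print(s["eef_pos"],s["time_s"],s["wrist_force"],s["width"],abs(s["qvel"]).max())
f=viewer.grab_frame("wrist"); cv2.imwrite("pics/w11.png",np.clip(f["color"][:,:,::-1]*1.4,0,255).astype('uint8'))
f=viewer.grab_frame("scene"); cv2.imwrite("pics/s11.png",f["color"][:,:,::-1])
f=viewer.grab_frame("top"); cv2.imwrite("pics/t11.png",f["color"][:,:,::-1])
E
```

```text
[ 0.45117366 -0.05413881  0.10287677] 12.6333 [ 0.30358025  0.1316793  -0.25127516] 0.09497267077598487 0.028089293135632794
```

View pics/w11.png

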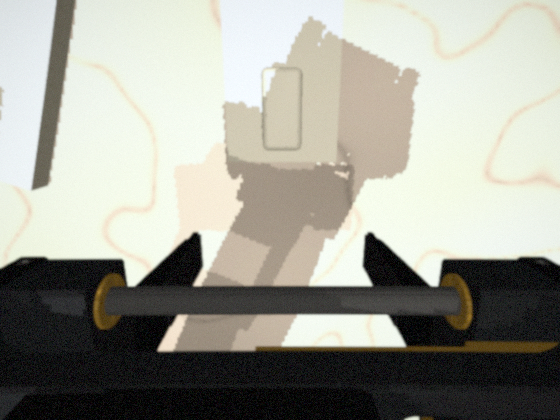

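View pics/s11.png

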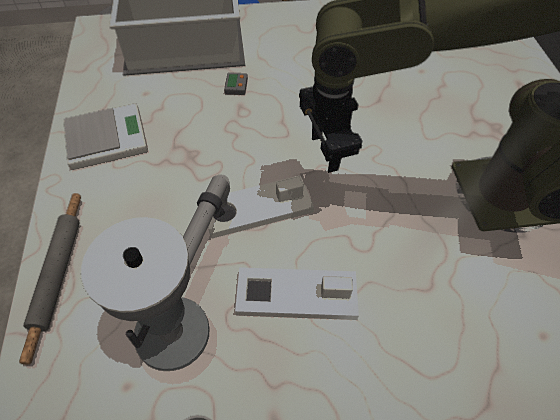

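View pics/t11.png

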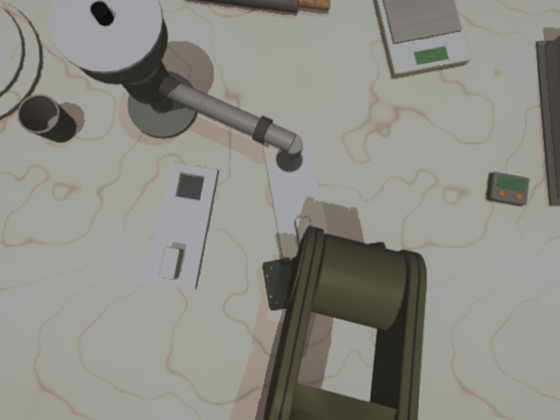

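```bash
python3 - <<'E'
from rig import manip
print(manip.sign_off())
E
```

```text
the job is handed in; nothing more can be done
None
```

I slid the round mould by its grip until its hollow sat under the nozzle, released it, and handed the job in. The last state reading was at 12.6 s, with the gripper open and well clear of everything.

**First grasp missed:** the fingers closed above the grip, to a width of 3 mm. The wrist and scene views both put the real fingertips about 35 mm higher than the reported TCP, which disagrees with the interface text. I reopened, lowered the tool a further 33 mm and gripped again at 30 mm width. I never found the cause of that offset.

**Last position check, done before release:**

| Source | Hollow (x, y, m) | Nozzle axis (x, y, m) |
|---|---|---|
| Top camera | (0.687, -0.013) | (0.687, -0.013) |
| Scene camera, read by eye | (0.688, -0.008) | (0.687, -0.011) |
| Reported tool pose | (0.685, -0.010) | not measured |

- **Camera disagreement:** the two cameras differ by up to about 10 mm in absolute y for the tube end, and the ray crossing gave its height as 123 mm instead of 135 mm. I therefore relied on differences within one camera. My worst-case error is about 6 mm, against the 15 mm allowed.
- **After release:** I did not re-measure the hollow's position. The final pictures show the mould lying under the nozzle. The square mould and the dispenser look unmoved. The plate was never lifted, and the wrist force was about 0.
- **Forces:** the wrist force stayed under about 4 N in the readings taken during the slide.

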